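# Set out the match kit on the showing mat

### The arm

A 7-joint arm with a two-finger parallel gripper is mounted at the origin on the work surface. World frame = base frame: x ahead of the robot, y to its left, z up, the work surface at z = 0. Lengths are in m, angles in rad, forces in N, time in s.
With the tool pointing down it reaches from about 0.4 to 0.75 m from the base axis. Payload 19.5 kg.
Tool frame: the origin (TCP) lies midway between the tips of the shut fingers; the grasp point (between the pads) lies 19 mm behind it; z points along the fingers, y is the line along which they close (so a half turn about z gives the same grasp; the last joint's range is limited). The gripper opens to 85 mm and grips with 20 to 120 N. Pads are 22 mm wide; open, the fingers measure 114 mm over their backs; the gripper's body (76 mm by 85 mm) begins 54 mm behind the grasp point. The pads swing forward as they close: fully open they stand 13 mm farther back than shut.
Start: joints at [-1.265, 0.707, -0.028, 1.485, 0.022, 0.951, -0.075], TCP at [0.196, 0.541, 0.231] pointing down, gripper open.
Joint ranges: [-2.71, 2.71], [-0.32, 2.16], [-1.57, 1.52], [0, 2.45], [-1.46, 4.6], [0, 2.02], [-2.83, 2.83]. Speed limits (rad/s): [1.89, 1.89, 2.57, 2.57, 3.01, 3.01, 3.01].

### API

Orientations are given as a unit quaternion [x, y, z, w].
In Python, from station import arm, monitor, optics gives the robot as it stands. Calls block until the motion is done:
- arm.move_to(position, orientation): joint-space move of the TCP to a pose.
- arm.move_linear(position, frame=None, feed=0.15, until_force=None): straight line of the TCP; frame=None keeps the orientation; feed is the mean speed in m/s. With until_force (N) it stops when the force on the tool has changed by that much, and returns True; else False.
- arm.goto_joints(angles): joint-space move.
- arm.gripper_open() and arm.clamp(): open the fingers fully, or close them until they stop; the grip force is fixed at half the most.
- arm.sleep(seconds).
- arm.inverse_kinematics(position, orientation): joint angles nearest the present ones, or None.
- monitor.observe(): the state.
- optics.grab_frame(name): name is "scene" or "top" or "wrist"; returns a dict with "image" (420x560x3 uint8, red, green, blue), "fov_y" (degrees; the focal length in pixels is half the picture's height over the tangent of half this angle, whatever the lens; pixels are square), "cx", "cy" (the principal point, pixels), "R" (3x3) and "t" (3): a world point X has camera coordinates R X + t. Camera axes: x right, y down, z forward; pixel columns grow to the right and rows downward; lengths in m; the calibration is good to about 2 mm. A picture is of the moment at which its call begins. There is no depth.
A pose or a line that the arm cannot do raises arm.IKError and nothing moves.
- arm.close_job(): hands the job in; it is judged then, once.
The state is a dict: "clock": time; "joint_positions": joint angles; "joint_vel": joint speeds; "effort": joint torques, N m; "ee_pos": TCP position; "tcp_rot": TCP orientation; "contact_force": force on the tool from outside, world axes, zero at the start; "torque": the same for the moment, N m; "opening": opening from 0.0 (shut) to 1.0 (fully open); "finger_force": force on a finger pad.
Only numpy, scipy, OpenCV 4.12 (cv2) and the standard library are available. Lean on these libraries where they do the work, as an engineer would, in place of code of your own. Each camera call takes 0.05 s, during which the arm holds its last target. There are 200 camera calls.

### The job

A customer wants to see the match kit: set it out in one straight row along the middle of the grey showing mat. Stand the powder tin upright in the centre of the mat with the amber striker lying flat and centred on its lid; lay the brass pocket ring on the mat between the powder tin and the bell, with the single loose carrom man lying flat on the mat inside it; and stand the banded stack of four men upright on the mat between the powder tin and the green coin tin, leaving a clear gap of about 3 cm between the powder tin and its neighbour on either side. Leave the bell, the coin tin and the tea cup where they stand.

Things in the scene. Friction and masses are not known exactly. Their poses are not given: they have to be found in the camera images.
- powder_tin: closed round aluminium tin of board powder with a pale paper label, 56 mm in diameter, 48 mm high, flat lid on top; loose, about 0.12 kg. Origin: centre of its underside, z up.
- striker: carrom striker, a mottled amber disc 41 mm in diameter, 9 mm thick, lying flat; loose, 15 g. Origin: centre of its underside, z up.
- ring: tarnished brass pocket ring lying flat, outside diameter 60 mm, inside diameter 46 mm (wall 7 mm wide), 7 mm high, open through the middle; loose, about 70 g. Origin: centre of its underside, z up.
- man: single loose carrom man, a plain natural wood disc 31 mm in diameter, 8 mm thick, lying flat; loose, 10 g. Origin: centre of its underside, z up.
- stack: four natural wood carrom men held together as one upright column by a white paper band, 31 mm in diameter, 32 mm high; loose, 40 g, moves as one piece. Origin: centre of its underside, z up.
- mat: dark grey showing mat with a thin pale stitched border, fixed on the counter, 140 mm (its x) by 340 mm (its y, the length of the mat), 4 mm thick. Origin: centre of its underside, on the counter at z = 0; its x points away from the robot, its y to the robot's left, turned by up to 0.2 rad.
- bell: chrome push button counter bell on a round black base 85 mm in diameter, 59 mm high to the top of the button; loose, 0.23 kg. It stands on the counter beyond one end of the mat, about 240 mm from the mat's centre; which end varies. Origin: centre of its underside, z up.
- coin_tin: green enamel coin tin, a rectangular box 75 by 95 mm, 53 mm high, slot in the lid; loose, 0.45 kg. It stands on the counter beyond the other end of the mat, about 240 mm from the mat's centre. Origin: centre of its underside, z up.
- cup: terracotta tea cup, 58 mm across the rim, 56 mm high, standing among the loose parts in front of the mat; loose, 70 g. Not part of the kit. Origin: centre of its underside, z up.

How it is judged:
By the outcome, as a careful person would: the job done as asked, in the order asked, and still so for the second after the job is handed in, with the robot touching nothing.
It also fails if it takes over 128 s, if anything falls off the work surface, if the arm or the gripper's body presses on something with over 40 N, if the wrist force passes 120 N, or if a joint passes its speed limit or range.

## Working session

There is one attempt and no reset: what is moved stays moved. The work goes in short steps, each a Python script; the robot and the scene stay as the last script left them, time stands still between calls to the robot, and variables do not carry over. Pictures are saved under pics/ and viewed, at most 14 in all, crops included, and the job is handed in when it is done.

```bash
ls; mkdir -p pics
python3 - <<'E'
from station import arm, monitor, optics
import cv2
for n in("top","scene"):
    f=optics.grab_frame(n); cv2.imwrite(f"pics/{n}0.png",f["image"][...,::-1])
    print(n,f["fov_y"],f["cx"],f["cy"],f["R"],f["t"],[k for k in f])
s=monitor.observe(); print(s)
E
```

```text
pics
top 54.41436679282599 277.4713060484007 210.730552095996 [[ 0.0142631  -0.99933685  0.03350259]
 [-0.99209024 -0.01832286 -0.12418226]
 [ 0.12471377 -0.03146637 -0.99169367]] [-0.02028246  0.51018523  0.79213339] ['image', 'fov_y', 'cx', 'cy', 'R', 't']
scene 52.30574227484246 285.83821899584325 205.4780474375137 [[-0.53910088  0.84219889 -0.00844227]
 [ 0.63728856  0.40134098 -0.65786679]
 [-0.55066645 -0.36003673 -0.75308699]] [ 0.28641235 -0.30785904  1.41217418] ['image', 'fov_y', 'cx', 'cy', 'R', 't']
{'clock': 0.1, 'joint_positions': array([-1.26470215,  0.70699601, -0.02761698,  1.48491921,  0.02198878,
        0.95089926, -0.07551578]), 'joint_vel': array([ 0.00022919, -0.0013855 ,  0.00116907, -0.00379367,  0.00063376,
        0.00090376,  0.00092956]), 'effort': array([ 5.11058868e-03, -8.84311938e+01,  1.23805135e+00, -2.36446327e+01,
        1.72942062e-02,  5.47067088e-03, -1.61901733e-05]), 'ee_pos': array([0.19589581, 0.54036825, 0.23090769]), 'tcp_rot': array([ 1.73033586e-01,  9.84915817e-01, -4.54425131e-04, -7.10275332e-05]), 'contact_force': array([ 0.10116163,  0.32286038, -0.25405849]), 'torque': array([-0.02622831, -0.04172277,  0.03595693]), 'finger_force': 0.0, 'opening': 1.000405159056809}
```

View pics/top0.png

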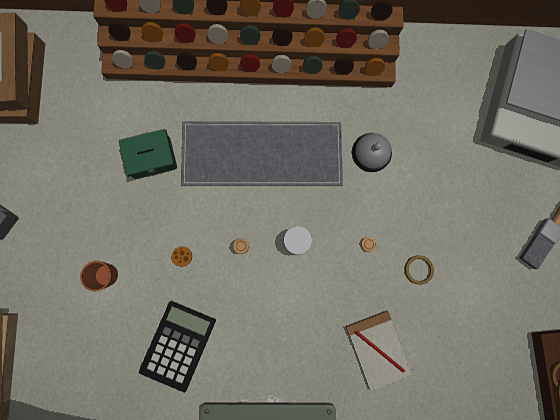

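View pics/scene0.png

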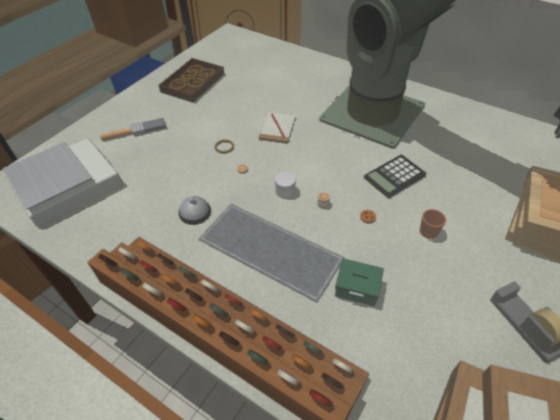

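The top view shows the coin tin at (148,154), the mat with corners at about (182,122) and (342,186), the bell at (373,152) and the cup at (97,276). The loose parts are the striker (181,257), tin (297,240) and ring (419,270). The scene view shows the piece beside the tin on the coin-tin side is tall and banded. So the stack is at about (240,246) and the single man at (368,244).

Run:
```python
import cv2,numpy as np
im=cv2.imread("pics/top0.png")
a=cv2.resize(im[225:295,70:270],None,fx=4,fy=4,interpolation=cv2.INTER_CUBIC)
b=cv2.resize(im[220:290,255:455],None,fx=4,fy=4,interpolation=cv2.INTER_CUBIC)
cv2.imwrite("pics/c1.png",np.vstack([a,b]))
cv2.imwrite("pics/c2.png",cv2.resize(im[110:200,110:400],None,fx=2.75,fy=2.75,interpolation=cv2.INTER_CUBIC))
```

```text
(no output)
```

View pics/c1.png

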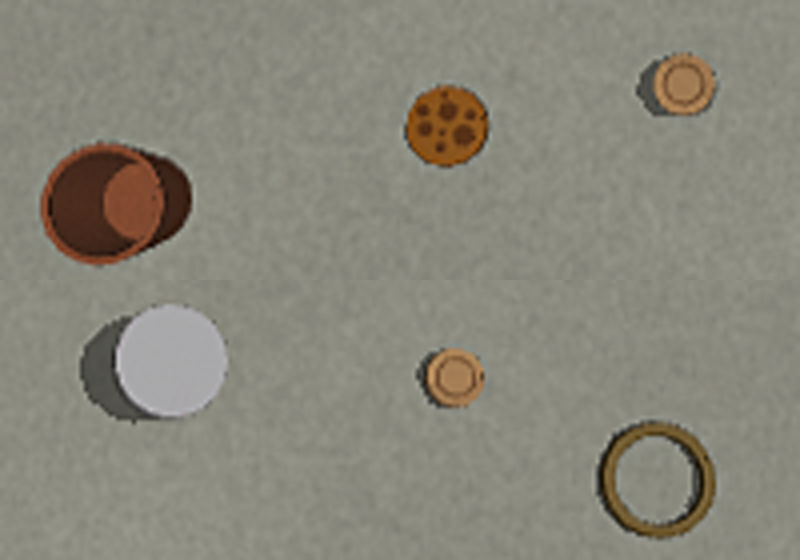

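View pics/c2.png

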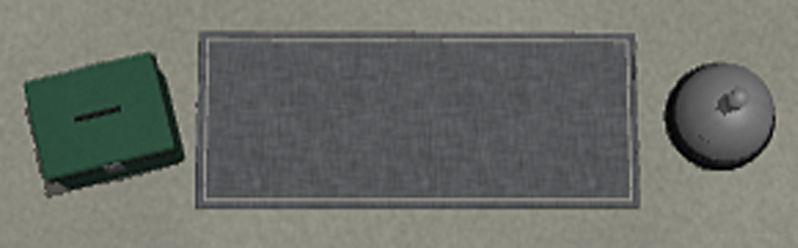

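Enlarged crops, in crop pixels:

| Part | Position |
|---|---|
| Striker | (447,125) |
| Stack top | (684,85) |
| Tin lid | (171,81) in the lower half |
| Man | (455,98) in the lower half |
| Ring | (657,199) in the lower half |
| Mat corners | (199,32), (634,35), (639,208), (196,207) |

The shadows confirm that the stack is taller than the man.

```bash
cat > h.py <<'E'
from station import arm, monitor, optics
import cv2, numpy as np
from scipy.spatial.transform import Rotation as Ro
def focal(f): return 210/np.tan(np.radians(f["fov_y"])/2)
def unproj(f,u,v,z):
    d=np.array([(u-f["cx"])/focal(f),(v-f["cy"])/focal(f),1]); R=np.array(f["R"]); c=-R.T@f["t"]; d=R.T@d
    return c+d*(z-c[2])/d[2]
def proj(f,X):
    p=np.array(f["R"])@X+f["t"]; return focal(f)*p[:2]/p[2]+[f["cx"],f["cy"]]
def down(yaw):  # tool y axis at angle yaw from world y (mod pi)
    return (Ro.from_euler('z',yaw)*Ro.from_quat([0,1,0,0])).as_quat()
def grab(name,file=None):
    f=optics.grab_frame(name)
    if file: cv2.imwrite(f"pics/{file}.png",f["image"][...,::-1])
    return f
E
python3 - <<'E'
from h import *
f=grab("top")
def c(u,v,s,ox,oy,z): return unproj(f,ox+(u+.5)/s-.5,oy+(v+.5)/s-.5,z)
P=dict(striker=c(447,125,4,70,225,.009),stack=c(684,85,4,70,225,.032),cup=c(102,203,4,70,225,.056),tin=c(171,81,4,255,220,.048),man=c(455,98,4,255,220,.008),ring=c(657,199,4,255,220,.007))
for k,p in P.items(): print(k,p.round(4),np.hypot(*p[:2]).round(3))
m=[c(u,v,2.75,110,110,.004) for u,v in((199,32),(634,35),(639,208),(196,207))]
m=np.array(m);print(m.round(4),m.mean(0))
for i in range(4): d=m[(i+1)%4]-m[i]; print(np.linalg.norm(d),np.degrees(np.arctan2(d[1],d[0])))
print("bell",c(720,118,2.75,110,110,.02),"coin",c(97,116,2.75,110,110,.053))
print(-np.array(f["R"]).T@f["t"])
for k,p in P.items():
  for z in (.06,.15):
    print(k,z,[arm.inverse_kinematics([p[0],p[1],z],down(y)) is not None for y in(0,.785,1.57)])
E
```

```text
striker [0.4174 0.1812 0.009 ] 0.455
stack [0.4386 0.0604 0.032 ] 0.443
cup [0.3778 0.3324 0.056 ] 0.503
tin [ 0.4515 -0.0514  0.048 ] 0.454
man [ 0.4472 -0.2021  0.008 ] 0.491
ring [ 0.3969 -0.3069  0.007 ] 0.502
[[ 0.7021  0.1931  0.004 ]
 [ 0.7085 -0.1455  0.004 ]
 [ 0.5707 -0.1487  0.004 ]
 [ 0.5645  0.1895  0.004 ]] [0.63641983 0.02210814 0.004     ]
0.33871119953006085 -88.9156080001759
0.13782414958870123 -178.67434145006968
0.33822707740486996 91.0497190601367
0.1376223645413463 1.5275944566119268
bell [ 0.63876084 -0.20825804  0.02      ] coin [0.62045944 0.2529535  0.053     ]
[0.40764913 0.0140046  0.84958914]
striker 0.06 [True, True, True]
striker 0.15 [True, True, True]
stack 0.06 [True, True, True]
stack 0.15 [True, True, True]
cup 0.06 [True, True, True]
cup 0.15 [True, True, True]
tin 0.06 [True, True, True]
tin 0.15 [True, True, True]
man 0.06 [True, True, True]
man 0.15 [True, True, True]
ring 0.06 [True, True, True]
ring 0.15 [True, True, True]
```

The mat measures 338 × 138 mm at z = 0.004 (actual 340 × 140), with its centre at (0.636, 0.022) and yaw of about +0.02. All reaches are consistent. I'll pick up each part with a double squeeze, first along y and then along x, so that the fingers centre it. The tin goes first.

```bash
cat >> h.py <<'E'
C=np.array([.6364,.0221]); YAW=.021; PX=-np.pi/2; HOV=.16
uy=np.array([-np.sin(YAW),np.cos(YAW)])
def pick(xy,z,hov=HOV):
    x,y=xy
    arm.move_to([x,y,hov],down(0)); arm.move_linear([x,y,z],feed=.2)
    arm.clamp(); arm.gripper_open()
    arm.move_to([x,y,z],down(PX)); arm.clamp()
    s=monitor.observe(); print("grip",s["opening"],s["finger_force"],"t",s["clock"])
    arm.move_linear([x,y,hov],feed=.2)
def place(s,z,hov=HOV):
    x,y=C+s*uy
    arm.move_to([x,y,hov],down(PX+YAW))
    arm.move_linear([x,y,z+.02],feed=.2); hit=arm.move_linear([x,y,z],feed=.04,until_force=8)
    st=monitor.observe(); print("at",st["ee_pos"],hit)
    arm.gripper_open(); arm.move_linear([x,y,hov],feed=.2)
    print("t",monitor.observe()["clock"])
E
python3 - <<'E'
from h import *
p=[.4515,-.0514]
arm.move_to([*p,.25],down(0)); grab("wrist","w_tin")
pick(p,.004)
f=grab("wrist","w_held")
arm.move_to([C[0]-0.05,C[1],.3],down(PX+YAW)); f=grab("wrist","w_mat"); np.save("f.npy",f,allow_pickle=True)
print(f["cx"],f["cy"],monitor.observe()["opening"])
a=[cv2.imread(f"pics/{n}.png") for n in("w_tin","w_mat")]
cv2.imwrite("pics/w.png",cv2.resize(np.hstack(a),None,fx=.7,fy=.7))
E
```

```text
grip 0.6345275622415804 61.108064129948616 t 5.9083
278.7908069435256 210.45861590573907 0.6384429559815716
```

View pics/w.png

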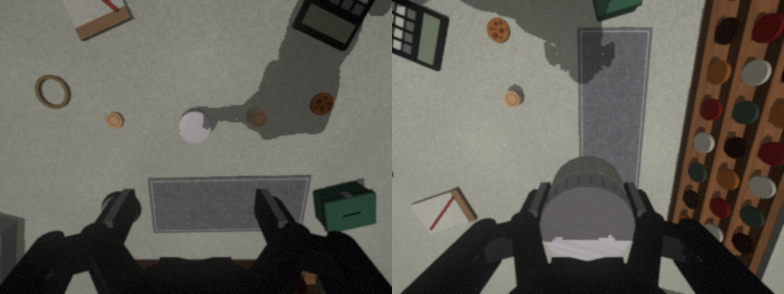

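The left picture shows the tin under the fingers. The right one shows the tin held upright, with the mat's coin-tin-end corners at about (268,40) and (370,40) in full-frame pixels. I'll check those against the mat estimate, then place the tin.

```bash
python3 - <<'E'
from h import *
f=np.load("f.npy",allow_pickle=True).item()
for uv in((268,40),(370,40)): print(unproj(f,*uv,.004))
place(0,.0085)
pick([.4386,.0604],.003)
place(.0735,.0075)
pick([.4472,-.2021],.0015)
place(-.088,.006)
arm.move_to([.45,0,.3],down(0)); grab("top","t1")
E
python3 -c "
import cv2;im=cv2.imread('pics/t1.png');cv2.imwrite('pics/t1c.png',cv2.resize(im[110:300,110:430],None,fx=2.5,fy=2.5,interpolation=2))"
```

```text
[0.56760321 0.18721291 0.004     ]
[0.69989423 0.18986503 0.004     ]
at [0.63610592 0.02219858 0.00838662] True
t 11.0667
grip 0.34048476298868424 58.742717653512955 t 15.575
at [0.63457432 0.09564071 0.00730328] True
t 20.2083
grip 0.3203565322963813 58.32134306430817 t 25.3917
at [ 0.63803849 -0.06573504  0.00599798] True
t 30.1167
```

View pics/t1c.png

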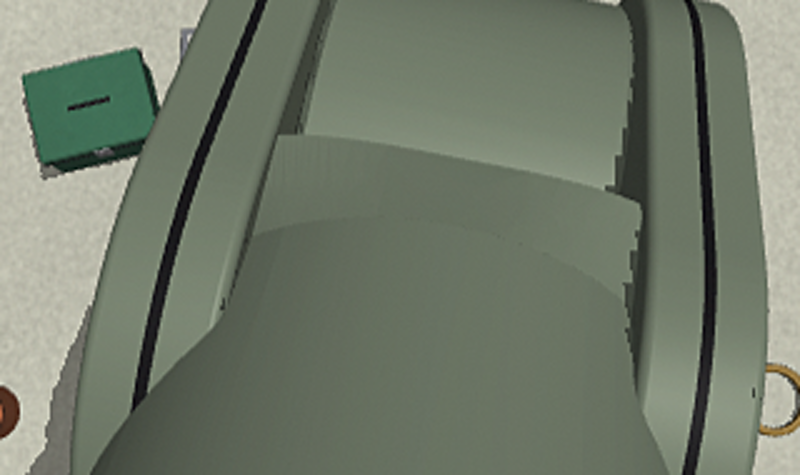

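The arm hides the mat in this view, so I'll move it aside to the start pose and look again.

Run:
```python
from h import *
arm.goto_joints([-1.265,.707,-.028,1.485,.022,.951,-.075]); f=grab("top","t2"); print(monitor.observe()["clock"])
im=cv2.imread('pics/t2.png')
cv2.imwrite('pics/t2c.png',cv2.resize(im[115:195,175:375],None,fx=4,fy=4,interpolation=2))
for s,z in((0,.052),(.0735,.036),(-.088,.012)):
    p=proj(f,np.array([*(C+s*uy),z])); print((p-[175,115]+.5)*4-.5)
```

```text
33.4917
[348.46187002 129.04124506]
[204.26186349 137.40167692]
[515.76523166 150.68074136]
```

View pics/t2c.png

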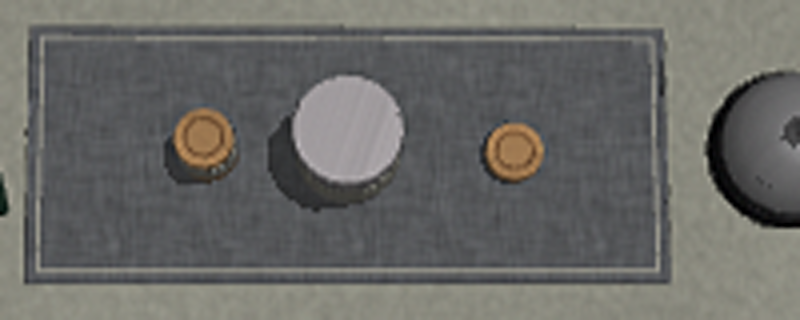

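The stack is at (204,137), the tin at (348,130) and the man at (514,152), each within half a millimetre of prediction. Next come the striker and the ring.

```bash
python3 - <<'E'
from h import *
pick([.4174,.1812],.001)
place(0,.054)
pick([.3969,-.3069],-.002)
grab("scene","s1")
print(monitor.observe()["opening"])
E
python3 -c "
import cv2;im=cv2.imread('pics/s1.png');cv2.imwrite('pics/s1c.png',cv2.resize(im[90:310,160:400],None,fx=2.6,fy=2.6,interpolation=2))"
```

```text
grip 0.44142442849687513 58.34472298622131 t 38.3833
at [0.63613392 0.02213858 0.0535984 ] True
t 42.7
grip 0.653804962159959 60.04146935418248 t 47.3667
0.6523377638074918
```

View pics/s1c.png

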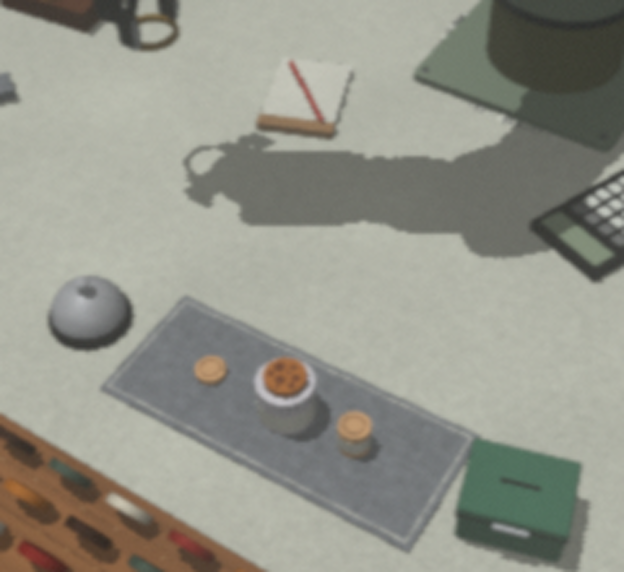

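The striker sits on the tin lid at (286,376) in the crop. The ring is held at (155,30). Its grip opening is slightly smaller than expected, so I'll look closer before placing it.

Run:
```python
from h import *
arm.move_to([*(C-.088*uy),.16],down(PX+YAW))
grab("wrist","w3"); g=grab("scene","s3")
a=cv2.imread('pics/w3.png'); p=proj(g,np.array([*(C-.088*uy),.16])).astype(int); b=cv2.imread('pics/s3.png')[p[1]-50:p[1]+55,p[0]-70:p[0]+70]
cv2.imwrite('pics/x3.png',np.hstack([cv2.resize(a,(400,300)),cv2.resize(b,(400,300),interpolation=2)]))
```

```text
(no output)
```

View pics/x3.png

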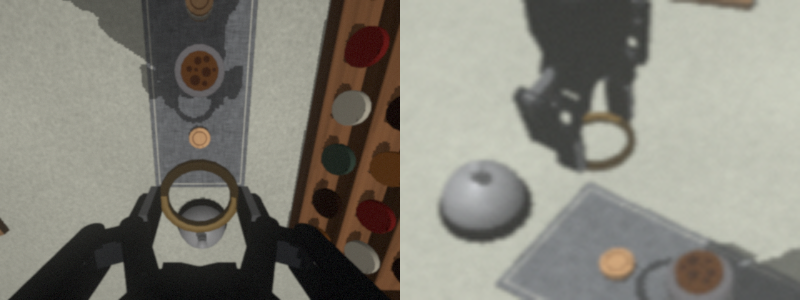

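The ring is held, but in the wrist picture (x 162–238, y 160–232) it seems to sit forward of the fingertips. I'll compare it with the projection of a level ring centred in the gripper.

Run:
```python
from h import *
f=grab("wrist","w4"); s=monitor.observe(); e=s["ee_pos"]; print(e,s["opening"])
im=cv2.imread('pics/w4.png')
t=np.linspace(0,2*np.pi,90)
for o,col in((0,(0,255,0)),(.008,(255,255,0))):
    q=np.array([proj(f,np.array([e[0]+.03*np.cos(a),e[1]+o+.03*np.sin(a),.169])) for a in t])
    big=((q-[180,190]+.5)*4).astype(np.int32)
    if o==0: im2=cv2.resize(im[190:340,180:380],None,fx=4,fy=4,interpolation=2)
    cv2.polylines(im2,[big],True,col,1)
cv2.imwrite('pics/w4c.png',im2)
```

```text
[ 0.6378969  -0.06729323  0.16020036] 0.6463226465823421
```

View pics/w4c.png

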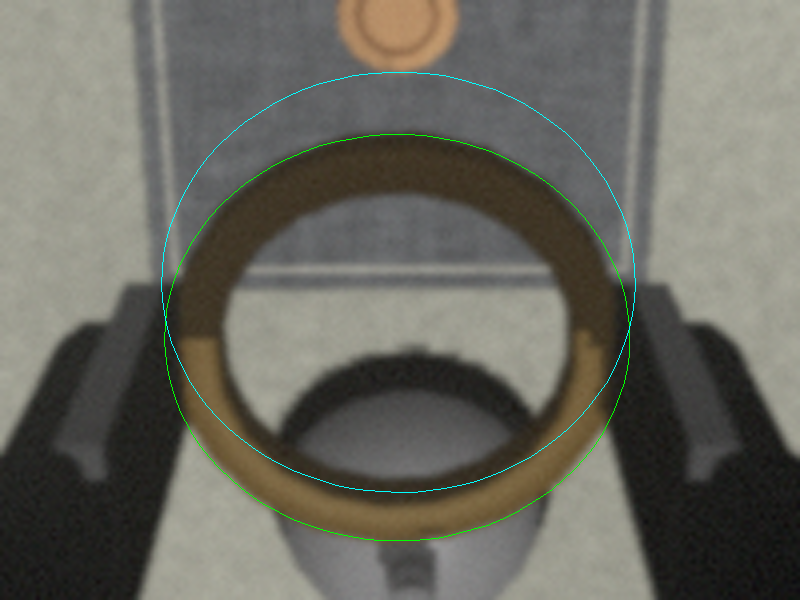

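The ring matches the green outline, so it is level and centred in the gripper. Now I'll place it over the man.

Run:
```python
from h import *
place(-.088,.0025)
arm.goto_joints([-1.265,.707,-.028,1.485,.022,.951,-.075]); arm.sleep(.5)
f=grab("top","t5"); g=grab("scene","s5"); print(monitor.observe()["clock"])
a=cv2.imread('pics/t5.png')[115:195,115:400]; b=cv2.imread('pics/s5.png')[190:300,170:400]
a=cv2.resize(a,(798,224),interpolation=2); b=cv2.resize(b,(752,360),interpolation=2)
cv2.imwrite('pics/f5.png',np.vstack([a,cv2.copyMakeBorder(b,0,0,0,46,0)]))
for s,z in((0,.061),(.0735,.036),(-.088,.011)):
    print((proj(f,np.array([*(C+s*uy),z]))-[115,115]+.5)*2.8-.5)
```

```text
at [ 0.63807191 -0.06577083  0.0027827 ] True
t 52.7417
56.0083
[411.71376334  86.63226313]
[310.83330444  96.03117384]
[528.75728239 105.67916406]
```

View pics/f5.png

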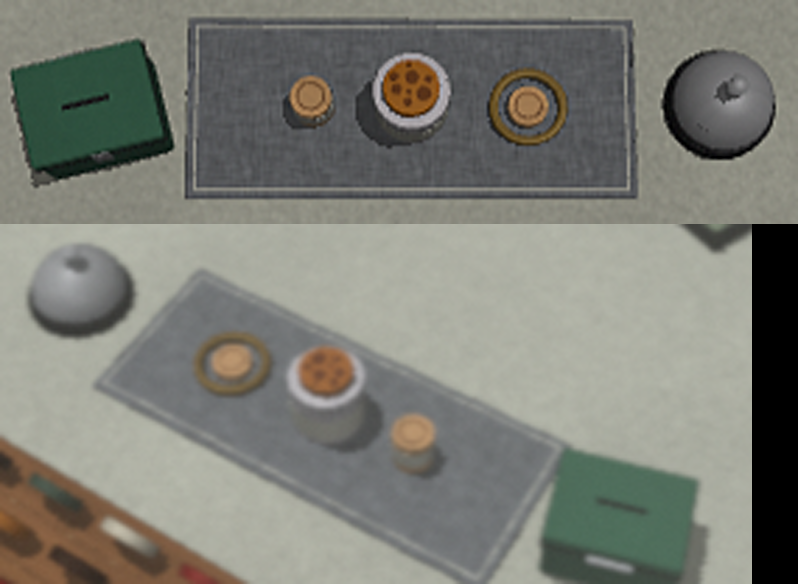

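The picture shows everything set as asked: the stack at (311,97), the striker on the tin at (412,87), and the ring centred round the man at (528,106). The bell and coin tin have not moved.

```bash
python3 -c "
from station import arm; print(arm.close_job())"
```

```text
the job is handed in; nothing more can be done
None
```

The match kit is set out in one straight row along the middle of the mat as asked, and the job was handed in at about 56 s; the last pictures show each piece within about 2 mm of its planned spot, and the bell, coin tin and cup were not touched.

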